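# Set out the check set beside the torque transducer

### The job

Lay out the parts for the next wrench check, left and right being as seen from the robot's base looking out over the counter: stand the black clamp knob, hub down, in the middle of the rubber pad to the left of the grey torque transducer, lay the steel open-end wrench head flat in the middle of the pad to the right of the transducer, and put the ridged yellow bumper flat in the middle of the pad to the right of the clear canister. Then stand the silver test weight upright, centred, on top of the bumper. Do not shift the canister or the screwdriver, and let go of everything at the end.

Things in the scene. Friction and masses are not known exactly. Their poses are not given: they have to be found in the camera images.
- weight: Silver test weight, upright: solid cylinder 40 mm in diameter and 42 mm tall with a small grip button (20 mm diameter, top at 60 mm) on it; about 0.5 kg. Origin: centre of its underside, z up. Loose.
- bumper: Ridged yellow polyurethane bumper: flat disc 56 mm in diameter, 28 mm tall, with ridges round its side and a flat top, about 85 g. Origin: centre of its underside, z up. Loose.
- knob: Black anodized clamp knob standing hub down: hub 30 mm in diameter, 16 mm tall, then a fluted round head 48 mm in diameter from 16 to 34 mm height; about 90 g. Origin: centre of the hub's underside, z up. Loose.
- wrench_head: Steel open-end wrench head lying flat: 90 mm long, 18 mm thick, about 0.26 kg. Along its own x: a shank 20 mm wide from -45 to -4 mm, a rectangular body 44 mm wide from -4 to 20 mm, two jaws up to +45 mm with a 20 mm gap between them. Origin: middle of its length and width, on its underside; z up. The centre of mass lies about 4 mm from the origin towards the jaws; it can be gripped across the 44 mm body at x = +8 mm. Loose; it lies at any yaw.
- pad_left: Dark round rubber pad fixed to the counter, 80 mm in diameter, 3 mm thick, left (+y) of the transducer, centres about 105 to 120 mm apart. Origin: centre of its underside on the counter.
- pad_right: Dark round rubber pad like pad_left, fixed, right (-y) of the transducer, centres about 105 to 120 mm apart. Origin: centre of its underside on the counter.
- pad_canister: Dark round rubber pad like pad_left, fixed, right (-y) of the canister, centres about 105 to 120 mm apart. Origin: centre of its underside on the counter.
- transducer: Torque transducer fixed to the counter: grey block 70 x 70 mm and 36 mm tall with a metal flange and a square drive stub on top, 62 mm tall in all. Origin: centre of its underside. It stands on the left or the right half of the counter, the canister on the other.
- canister: Clear canister with a white screw cap, drive pins inside: 70 mm in diameter, 93 mm tall, loose, 0.4 kg, to be left where it stands. Origin: centre of its underside.
- screwdriver: Screwdriver 200 mm long, grey handle, lying left to right (along y) on the counter beyond the pads, loose, to be left where it lies. Origin: near its middle, underside.

How it is judged:
At the end, for the whole second after the job is handed in: Knob upright left of the transducer, wrench head flat right of it, bumper flat right of the canister, each origin within 15 mm of its pad's centre; weight upright on the bumper, within 10 mm of its centre; upright and flat to 0.1 rad; all at rest (under 20 mm/s) (horizontal distance between knob and pad_left below 0.015 m and angle between each of knob, weight's own z axis and vertical below 0.1 rad and height (world z) of knob below 0.008 m and horizontal distance between wrench_head and pad_right below 0.015 m and (angle between wrench_head's own z axis and vertical below 0.1 rad or angle between wrench_head's own z axis and vertical above 3.04 rad) and height (world z) of wrench_head below 0.026 m and horizontal distance between bumper and pad_canister below 0.015 m and ((angle between bumper's own z axis and vertical below 0.1 rad and height (world z) of bumper below 0.008 m) or (angle between bumper's own z axis and vertical above 3.04 rad and height (world z) of bumper below 0.036 m)) and horizontal distance between weight and bumper below 0.01 m and height (world z) of weight between 0.026 and 0.036 m and linear speed of each of knob, wrench_head, bumper, weight below 0.02 m/s); the robot touches nothing.
It fails at once if the canister is shifted by more than 15 mm or tipped (distance of canister from where it was at the start of the episode above 0.015 m or angle between canister's own z axis and vertical above 0.2 rad).
It fails at once if the screwdriver is shifted by more than 20 mm (distance of screwdriver from where it was at the start of the episode above 0.02 m).
It also fails if it takes over 115 s, if anything falls off the work surface, if the arm or the gripper's body presses on something with over 40 N, if the wrist force passes 120 N, or if a joint passes its speed limit or range.

### The arm

A 7-joint arm with a two-finger parallel gripper is mounted at the origin on the work surface. World frame = base frame: x ahead of the robot, y to its left, z up, the work surface at z = 0. Lengths are in m, angles in rad, forces in N, time in s.
With the tool pointing down it reaches from about 0.4 to 0.85 m from the base axis. Payload 10.4 kg.
Tool frame: the origin (TCP) lies midway between the tips of the shut fingers; the grasp point (between the pads) lies manip.pinch_z behind it (manip.pinch_z is the distance from the TCP to the grasp point, in m); z points along the fingers, y is the direction in which the jaws open and shut (so a half turn about z gives the same grasp; the last joint's range is limited). The gripper opens to 85 mm and grips with 20 to 120 N. Pads are 22 mm wide; open, the fingers measure 114 mm over their backs; the gripper's body (76 mm by 85 mm) begins 54 mm behind the grasp point. The pads swing forward as they close: fully open they stand 13 mm farther back than shut.
Start: joints at [1.224, 0.332, -0.065, 1.46, 0.022, 1.35, -0.088], TCP at [0.199, -0.593, 0.231] pointing down, gripper open.
Joint ranges: [-2.6, 2.6], [-0.5, 2.12], [-1.47, 1.34], [0.16, 2.42], [-1.27, 4.41], [0.06, 2.06], [-2.6, 2.6]. Speed limits (rad/s): [2.22, 2.22, 2.79, 2.79, 3.14, 3.14, 3.14].

### API

Orientations are given as a unit quaternion [x, y, z, w].
In Python, from workcell import manip gives the robot as it stands.
- The arm moves only by the shell command python3 -m handwheel 'ROWS' [FORCE]. ROWS is JSON, a list that holds one entry, the list of rows, each a list of 7 numbers: the shift along the tool's x, y, z in m, then the turn, a rotation vector about the tool's x, y, z in rad, then the finger opening in m, from 0 to 0.0854. In form: [[[tx, ty, tz, ax, ay, az, claw], ...]]. A call has 1 to 8 rows; each row is the pose to reach, as a shift and turn from the pose commanded when the call began, along the tool's axes at that moment; what a row does not reach only later rows make up. A row lasts 1/8 s, in which the tool goes at most 62.5 mm and 10.7 degrees, less where a joint would pass 70% of its speed; a pose out of reach is approached as far as the arm can. A call with a gripper value outside its range is refused whole. The fingers move at their own pace and stop on an object; FORCE is the grip in N (left out, the last holds). Time passes only in rows, so rows that repeat a pose let the fingers close. It gives the time, the measured TCP pose, the force and the opening at its end, in the units of the state.
- manip.get_obs(): the state, without advancing time (a new reading comes with each control period).
- manip.camera(name): name is "scene" or "top"; returns the picture (400x640x3 uint8, blue, green, red); there is no depth.
- manip.calibration(name): a dict with "fx", "fy", "cx", "cy" (pixels), "k1" (the pictures are not rectified: a ray, as slopes to the right and down, at radius r is drawn at 1 + k1 r^2 times it, then the intrinsics apply), "view" (4x4, takes a point from world to camera coordinates). Camera axes: x right, y up, looking along -z (the intrinsics and any distortion apply to the point x, -y, -z); pixel columns grow to the right and rows downward; lengths in m; the calibration is good to about 2 mm. A picture is of the moment at which its call begins. calibration takes no time and is no camera call.
- manip.hand_in(): hands the job in, once; it reports no verdict.
The state is a dict: "clock": time; "joint_pos": joint angles; "joint_velocities": joint speeds; "tau": joint torques, N m; "position": TCP position; "ee_rot": TCP orientation; "ft_force": force on the tool from outside, world axes, zero at the start; "torque": the same for the moment, N m; "grip_width": opening from 0.0 (shut) to 1.0 (fully open).
Only numpy, scipy, OpenCV 4.12 (cv2) and the standard library are available. Lean on these libraries where they do the work, as an engineer would, in place of code of your own. Each camera call takes 0.05 s, during which the arm holds its last target.

## Working session

There is one attempt and no reset: what is moved stays moved. The work goes in short steps, Python scripts to look and compute and a shell command to move; the robot and the scene stay as the last step left them, time stands still between calls to the robot, and variables do not carry over. Pictures are saved under pics/ and viewed, and the job is handed in when it is done.

```bash
mkdir -p pics; ls
python3 - <<'E'
from workcell import manip
import cv2,numpy as np
np.set_printoptions(precision=4,suppress=True)
for n in("scene","top"):
    cv2.imwrite(f"pics/{n}0.png",manip.camera(n)); c=manip.calibration(n); print(n,c)
o=manip.get_obs(); print(o); print(manip.pinch_z)
E
```

```text
pics
scene {'fx': 478.7309117689509, 'fy': 478.7309117689509, 'cx': 317.3167112641975, 'cy': 203.39594142722626, 'k1': -0.06692961525936988, 'view': array([[ 0.4016,  0.9156,  0.0186, -0.2068],
       [-0.5891,  0.2428,  0.7707,  0.3114],
       [ 0.7012, -0.3205,  0.6369, -1.4256],
       [ 0.    ,  0.    ,  0.    ,  1.    ]])}
top {'fx': 458.0086894329142, 'fy': 458.0086894329142, 'cx': 316.27972972983173, 'cy': 202.33301199867236, 'k1': -0.049994335139562904, 'view': array([[ 0.0127, -0.9998, -0.0148,  0.0035],
       [ 0.9888,  0.0104,  0.1487, -0.5893],
       [-0.1486, -0.0165,  0.9888, -0.9908],
       [ 0.    ,  0.    ,  0.    ,  1.    ]])}
{'clock': 0.1, 'joint_pos': array([ 1.2244,  0.3328, -0.0647,  1.4609,  0.0215,  1.3499, -0.0885]), 'joint_velocities': array([ 0.0003, -0.0007, -0.0006, -0.0024,  0.0028,  0.0008, -0.0005]), 'tau': array([  0.0014, -62.6749,   0.0492, -39.2433,   0.0163,   0.0071,
         0.    ]), 'position': array([ 0.1987, -0.5922,  0.2306]), 'ee_rot': array([ 0.9869,  0.1612, -0.0001, -0.0006]), 'ft_force': array([ 0.0088, -0.1619, -0.5203]), 'torque': array([ 0.0471, -0.0615,  0.0342]), 'grip_width': 0.9988564437893934}
0.0187
```

View pics/top0.png

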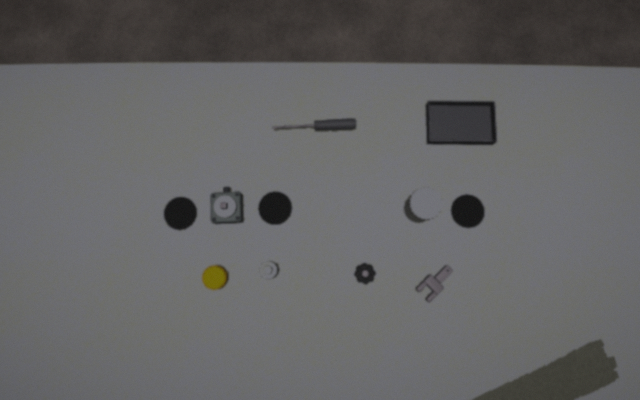

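View pics/scene0.png

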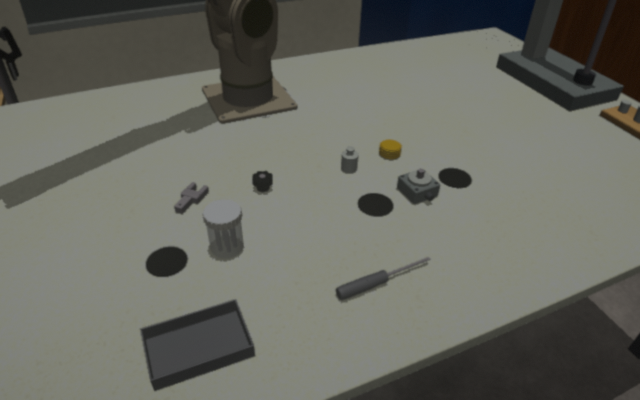

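```bash
cat > h.py <<'E'
import numpy as np,cv2
from workcell import manip
from scipy.spatial.transform import Rotation as R
np.set_printoptions(precision=4,suppress=True)
def px2w(n,u,v,z):
    c=manip.calibration(n);K=np.array([[c['fx'],0,c['cx']],[0,c['fy'],c['cy']],[0,0,1.]])
    p=cv2.undistortPoints(np.array([[[u,v]]],float),K,np.array([c['k1'],0,0,0.]))[0,0]
    V=c['view'];d=V[:3,:3].T@np.array([p[0],-p[1],-1]);o=-V[:3,:3].T@V[:3,3]
    return o+d*(z-o[2])/d[2]
def w2px(n,P):
    c=manip.calibration(n);V=c['view'];q=V[:3,:3]@np.array(P,float)+V[:3,3]
    a=np.array([q[0],-q[1]])/-q[2];a=a*(1+c['k1']*(a@a));return a*c['fx']+[c['cx'],c['cy']]
def crop(n,im,u0,v0,u1,v1,s,f):
    cv2.imwrite(f,cv2.convertScaleAbs(cv2.resize(im[v0:v1,u0:u1],None,fx=s,fy=s,interpolation=cv2.INTER_CUBIC),alpha=1.5))
E
python3 - <<'E'
from h import *
im=cv2.imread('pics/top0.png')
crop('top',im,155,180,305,300,5,'pics/t0a.png'); crop('top',im,345,180,495,310,5,'pics/t0b.png')
hsv=cv2.cvtColor(im,cv2.COLOR_BGR2HSV)
def blobs(m,lab):
    n,l,s,c=cv2.connectedComponentsWithStats(m.astype(np.uint8))
    for i in range(1,n):
        if s[i,4]>60 and 150<c[i][1]<310: print(lab,c[i],s[i])
blobs(im.max(2)<50,'dark'); blobs((hsv[...,1]>150)&(hsv[...,2]>90),'yel')
E
```

```text
dark [274.6721 207.6933] [259 192  32  32 802]
dark [467.2612 210.7338] [452 195  32  32 804]
dark [179.9858 212.951 ] [165 198  31  31 776]
dark [364.4189 272.9865] [355 264  20  19 222]
yel [213.8138 277.1575] [203 266  23  23 419]
```

View pics/t0a.png

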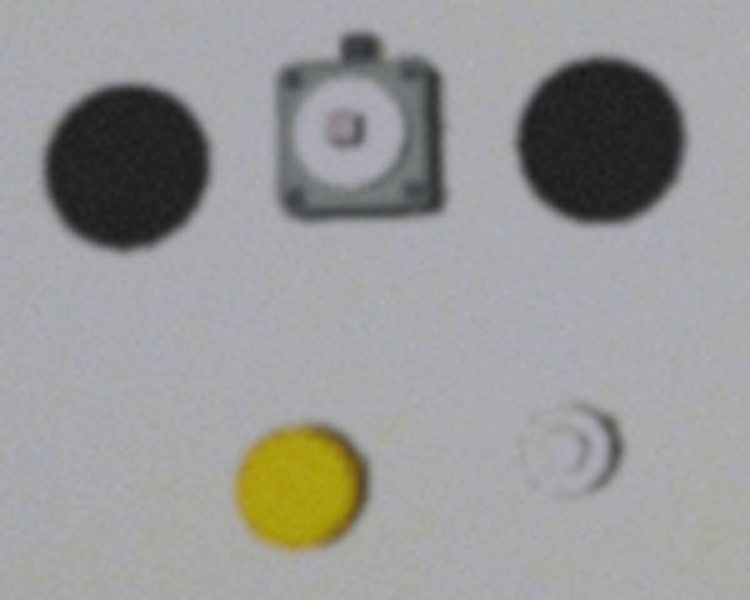

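View pics/t0b.png

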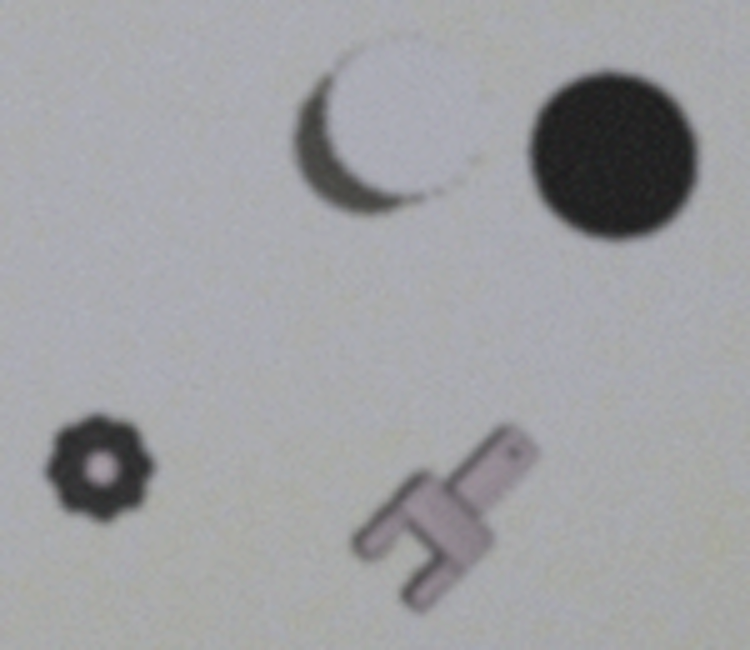

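Run:
```python
from h import *
for n,u,v,z in [('padL',179.99,212.95,.003),('padR',274.67,207.69,.003),('padC',467.26,210.73,.003),('knob',364.45,273,.034),('bump',213.9,277.2,.026),('wt btn',268,269.8,.06),('wt body',269.2,269.6,.042),('can cap',345+405/5-.4,180+117/5-.4,.093),('shank',345+522/5-.4,180+440/5-.4,.018),('tips',345+392/5-.4,180+576/5-.4,.018)]:
    print(n,px2w('top',u,v,z))
a=px2w('top',345+522/5-.4,180+440/5-.4,.018);b=px2w('top',345+392/5-.4,180+576/5-.4,.018)
print((a+b)/2,np.linalg.norm(b-a),np.arctan2(*(b-a)[1::-1]))
im=cv2.imread('pics/scene0.png')
for n,P in dict(padL=(.564,.294,.003)).items(): print(w2px('scene',P))
n,l,s,c=cv2.connectedComponentsWithStats((im.max(2)<50).astype(np.uint8))
for i in range(1,n):
    if s[i,4]>100 and 150<c[i][1]<300 and c[i][0]<500: print(c[i],s[i],px2w('scene',*c[i],.003))
crop('scene',im,165,130,285,280,4,'pics/s0b.png');crop('scene',im,330,130,480,220,5,'pics/s0a.png')
```

```text
padL [0.5666 0.3328 0.003 ]
padR [0.5816 0.1086 0.003 ]
padC [ 0.5792 -0.3433  0.003 ]
knob [ 0.4325 -0.099   0.034 ]
bump [0.4184 0.2399 0.026 ]
wt btn [0.4368 0.1136 0.06  ]
wt body [0.4373 0.1131 0.042 ]
can cap [ 0.5829 -0.2255  0.093 ]
shank [ 0.4464 -0.2925  0.018 ]
tips [ 0.3851 -0.2322  0.018 ]
[ 0.4158 -0.2624  0.018 ] 0.08599292475459806 2.3647540818728183
[439.9934 180.9635]
[454.6427 177.6854] [439 169  32  19 445] [0.5665 0.3346 0.003 ]
[262.1736 181.3057] [253 172  19  20 265] [ 0.4075 -0.0925  0.003 ]
[416.4896 193.0267] [398 180  40  23 337] [0.5819 0.2168 0.003 ]
[375.0122 204.4371] [359 194  33  22 572] [0.5814 0.1092 0.003 ]
[166.1479 261.4619] [147 248  40  28 879] [ 0.5792 -0.3436  0.003 ]
```

Run:
```python
from h import *
o=manip.get_obs();r=R.from_quat(o['ee_rot']);print(r.as_matrix(),o['position'])
```

```text
[[ 0.948   0.3181 -0.0004]
 [ 0.3181 -0.948   0.0012]
 [-0.     -0.0013 -1.    ]] [ 0.1987 -0.5922  0.2306]
```

View pics/s0b.png

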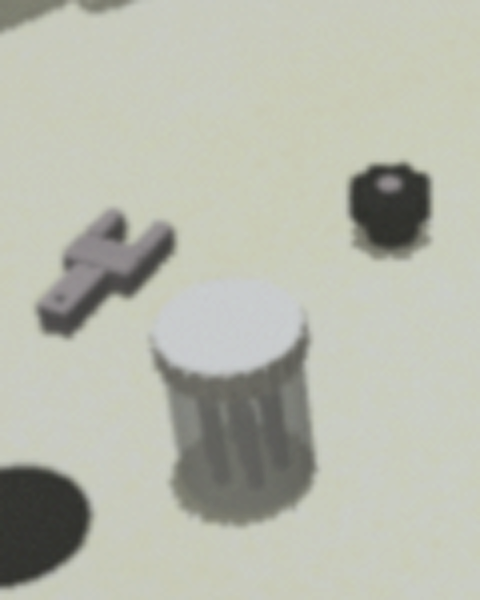

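View pics/s0a.png

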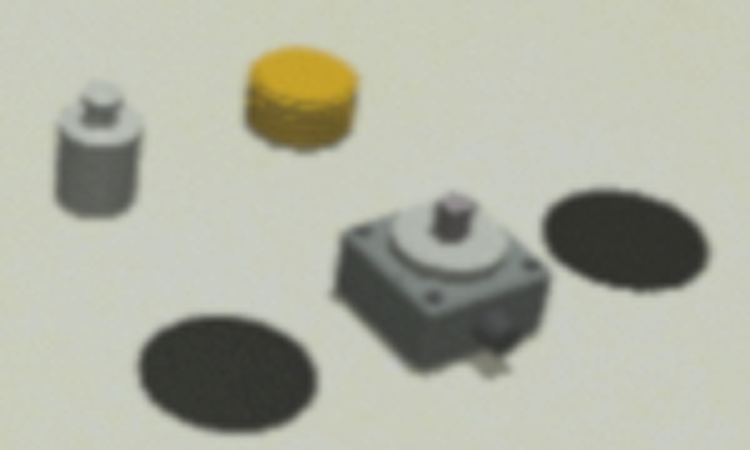

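```bash
cat >> h.py <<'E'
def wpoly(x,y,yaw,z=.018):
    L=[(-45,-10),(-4,-10),(-4,-22),(45,-22),(45,-10),(20,-10),(20,10),(45,10),(45,22),(-4,22),(-4,10),(-45,10)]
    c,s=np.cos(yaw),np.sin(yaw)
    return [(x+(c*a-s*b)/1e3,y+(s*a+c*b)/1e3,z) for a,b in L]
def go(target,o=None):
    "tool-frame shift from measured TCP to target TCP and yaw of tool y"
    o=o or manip.get_obs();r=R.from_quat(o['ee_rot']);return r.inv().apply(np.array(target)-o['position'])
E
python3 - <<'E'
from h import *
from scipy.optimize import minimize
im=cv2.imread('pics/top0.png').astype(float)
sat=im[...,2]-im[...,1]  # pinkness
g=im.mean(2)
u0,v0=395,250
sub=im[250:320,395:475]
d=np.median(sub.reshape(-1,3),0); diff=np.abs(sub-d).sum(2)
S=4
def mask(p):
    q=np.array([w2px('top',P) for P in wpoly(*p)]); m=np.zeros((70*S,80*S),np.uint8)
    cv2.fillPoly(m,[np.round(((q-[u0,v0])+.5)*S*16-8).astype(int)],255,shift=4); return cv2.resize(m,(80,70),interpolation=cv2.INTER_AREA)/255.
# score: within-mask vs outside contrast using pinkness
pk=cv2.GaussianBlur(sub[...,2]-sub[...,1],(0,0),.7); dk=g[250:320,395:475]
f=lambda p:-np.corrcoef(mask(p).ravel(),(-dk).ravel())[0,1]-np.corrcoef(mask(p).ravel(),pk.ravel())[0,1]
r=minimize(f,[.416,-.262,2.365],method='Nelder-Mead',options=dict(initial_simplex=[[.416,-.262,2.365],[.42,-.262,2.365],[.416,-.257,2.365],[.416,-.262,2.45]]))
print(r.x,r.fun)
p=r.x; print('grip',p[0]+.008*np.cos(p[2]),p[1]+.008*np.sin(p[2]))
vis=cv2.resize(sub.astype(np.uint8),None,fx=8,fy=8,interpolation=cv2.INTER_CUBIC)
q=np.array([w2px('top',P) for P in wpoly(*p)]);cv2.polylines(vis,[np.round((q-[u0,v0]+.5)*8).astype(int)],1,(0,0,255))
cv2.imwrite('pics/wfit.png',vis)
E
```

```text
[ 0.4157 -0.26    2.3446] -1.7771391303213302
grip 0.41011782377023287 -0.25430658564751496
```

View pics/wfit.png

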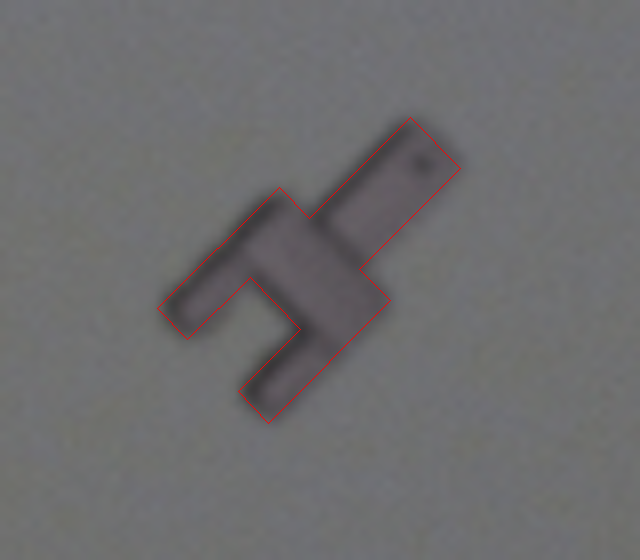

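```bash
python3 -m handwheel '[[[0.04,-0.03,0.0,0,0,-0.17,0.085],[0.08,-0.065,0.0,0,0,-0.34,0.085],[0.12,-0.1,0.01,0,0,-0.51,0.085],[0.16,-0.135,0.02,0,0,-0.68,0.085],[0.2,-0.165,0.04,0,0,-0.85,0.085],[0.24,-0.2,0.06,0,0,-1.02,0.085],[0.28,-0.23,0.08,0,0,-1.19,0.085],[0.308,-0.253,0.1,0,0,-1.36,0.085]]]' 40
cat >> h.py <<'E'
def st(*t,grip=None):
    o=manip.get_obs();r=R.from_quat(o['ee_rot']);m=r.as_matrix()
    print('t',o['clock'],'pos',o['position'],'yaw_y deg',np.degrees(np.arctan2(m[1,1],m[0,1])),'tilt',np.degrees(np.arccos(-m[2,2])),'F',o['ft_force'],'gw',o['grip_width'],'q',o['joint_pos'])
    for a in t: print('to',a,'shift',r.inv().apply(np.array(a)-o['position']))
E
python3 -c "
from h import *
st((.410,-.2545,.13),(.410,-.2545,.003))"
```

```text
clock: 1.1
position: [0.4113, -0.2525, 0.1306]
ee_rot: [0.663, 0.748, 0.0, 0.0]
ft_force: [-0.5, -1.0, 0.3]
grip_width: 0.996
t 1.1 pos [ 0.4113 -0.2525  0.1306] yaw_y deg 6.891015803163605 tilt 0.00960806118232594 F [-0.4578 -1.0426  0.338 ] gw 0.9958519900784119 q [ 0.9029  0.1385 -0.4743  1.9307  0.0711  1.0885  0.5198]
to (0.41, -0.2545, 0.13) shift [-0.0018 -0.0015  0.0006]
to (0.41, -0.2545, 0.003) shift [-0.0018 -0.0015  0.1276]
```

```bash
python3 -m handwheel '[[[-0.0018,-0.0015,0.02,0,0,-0.17,0.085],[-0.0018,-0.0015,0.04,0,0,-0.34,0.085],[-0.0018,-0.0015,0.06,0,0,-0.51,0.085],[-0.0018,-0.0015,0.07,0,0,-0.653,0.085],[-0.0018,-0.0015,0.07,0,0,-0.653,0.085],[-0.0018,-0.0015,0.07,0,0,-0.653,0.085]]]'
python3 -c "
from h import *
st((.410,-.2545,.003))"
```

```text
clock: 1.85
position: [0.4093, -0.2568, 0.0617]
ee_rot: [0.393, 0.919, -0.0, 0.0]
ft_force: [0.4, -0.8, 0.9]
grip_width: 0.995
t 1.85 pos [ 0.4093 -0.2568  0.0617] yaw_y deg 43.69778205092586 tilt 0.02530148109021189 F [ 0.4079 -0.7973  0.9296] gw 0.9948694924537939 q [ 0.9444  0.2412 -0.5226  1.9897  0.1475  0.9467  1.1105]
to (0.41, -0.2545, 0.003) shift [0.0012 0.0021 0.0587]
```

```bash
python3 -m handwheel '[[[0.0012,0.002,0.02,0,0,-0.01,0.085],[0.0012,0.002,0.04,0,0,-0.01,0.085],[0.0012,0.002,0.055,0,0,-0.01,0.085],[0.0012,0.002,0.0587,0,0,-0.01,0.085],[0.0012,0.002,0.0587,0,0,-0.01,0.085]]]'
python3 - <<'E'
from h import *
cv2.imwrite('pics/s1.png',cv2.resize(manip.camera('scene')[100:280,120:320],None,fx=4,fy=4)[:600])
st((.410,-.2545,.003))
E
```

```text
clock: 2.48
position: [0.4099, -0.2545, 0.0029]
ee_rot: [0.387, 0.922, -0.0, 0.0]
ft_force: [-0.2, 0.0, 0.1]
grip_width: 0.998
t 2.525 pos [ 0.4101 -0.2546  0.0032] yaw_y deg 44.44174231631664 tilt 0.04753362032012902 F [-0.0164  0.9402 -0.0125] gw 0.9979567650208183 q [ 0.9132  0.3377 -0.5017  2.0269  0.2184  0.8272  1.0622]
to (0.41, -0.2545, 0.003) shift [ 0.0001 -0.      0.0002]
```

View pics/s1.png

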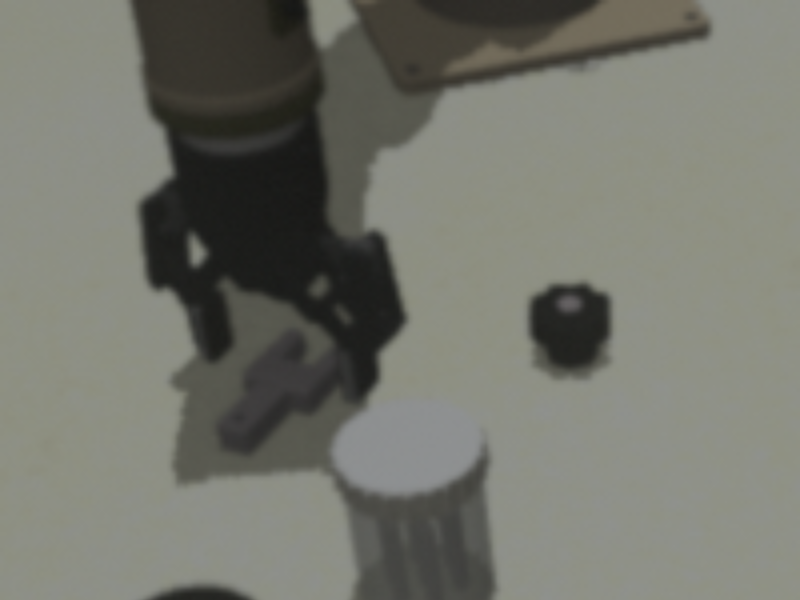

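The fingers straddle the wrench body (around pixel 290,370 in the enlarged crop) and stay clear of the canister. Closing now.

```bash
python3 -m handwheel '[[[0,0,0,0,0,0,0.03],[0,0,0,0,0,0,0.03],[0,0,0,0,0,0,0.03],[0,0,0,0,0,0,0.03],[0,0,0,0,0,0,0.03],[0,0,0,0,0,0,0.03]]]' 60
python3 -m handwheel '[[[0,0,-0.02,0,0,0,0.03],[0,0,-0.05,0,0,0,0.03],[0,0,-0.09,0,0,0,0.03],[0,0,-0.13,0,0,0,0.03],[0,0,-0.15,0,0,0,0.03],[0,0,-0.15,0,0,0,0.03]]]'
python3 -c "
from h import *
st((.5816-.0056,.1086+.0057,.15))"
```

```text
clock: 3.28
position: [0.4099, -0.2547, 0.0033]
ee_rot: [0.387, 0.922, -0.0, 0.0]
ft_force: [-2.9, 1.5, 6.4]
grip_width: 0.496
clock: 4.03
position: [0.4103, -0.2548, 0.1537]
ee_rot: [0.387, 0.922, -0.0, 0.001]
ft_force: [0.2, 0.7, -3.4]
grip_width: 0.498
t 4.025 pos [ 0.4103 -0.2548  0.1537] yaw_y deg 44.450052111707684 tilt 0.14895120846792423 F [ 0.2257  0.6525 -3.4211] gw 0.4984679413913378 q [ 0.9776  0.1178 -0.5441  1.9034  0.068   1.1357  1.1839]
to (0.576, 0.1143, 0.15) shift [0.1474 0.3768 0.0034]
```

```bash
python3 -m handwheel '[[[0.01,0.025,0,0,0,0,0.03],[0.027,0.07,0,0,0,0,0.03],[0.047,0.12,0,0,0,0,0.03],[0.067,0.17,0,0,0,0,0.03],[0.087,0.22,0,0,0,0,0.03],[0.106,0.27,0,0,0,0,0.03],[0.125,0.32,0,0,0,0,0.03],[0.14,0.36,0,0,0,0,0.03]]]'
python3 -m handwheel '[[[0.0074,0.0168,0,0,0,0,0.03],[0.0074,0.0168,0,0,0,0,0.03],[0.0074,0.0168,0.01,0,0,0,0.03],[0.0074,0.0168,0.01,0,0,0,0.03]]]'
python3 - <<'E'
from h import *
t=manip.camera('top')
cv2.imwrite('pics/t2.png',cv2.resize(t[160:260,220:340],None,fx=6,fy=6))
cv2.imwrite('pics/s2.png',cv2.resize(manip.camera('scene')[60:260,300:500],None,fx=3,fy=3))
st((.5816-.0056,.1086+.0057,.007))
E
```

```text
clock: 5.03
position: [0.5683, 0.0999, 0.1508]
ee_rot: [0.386, 0.922, -0.0, -0.001]
ft_force: [1.2, -0.7, -2.2]
grip_width: 0.499
clock: 5.52
position: [0.5747, 0.1126, 0.1413]
ee_rot: [0.388, 0.922, -0.001, -0.001]
ft_force: [-0.2, -0.6, -1.8]
grip_width: 0.498
t 5.625 pos [0.5752 0.1135 0.1424] yaw_y deg 44.377356026324875 tilt 0.04863295734504705 F [ 0.8656 -1.0283 -2.3903] gw 0.5012336371897727 q [ 0.3433  0.418  -0.7685  1.6456  0.3077  1.204   0.2805]
to (0.576, 0.1143, 0.007) shift [0.0001 0.0013 0.1354]
```

View pics/s2.png

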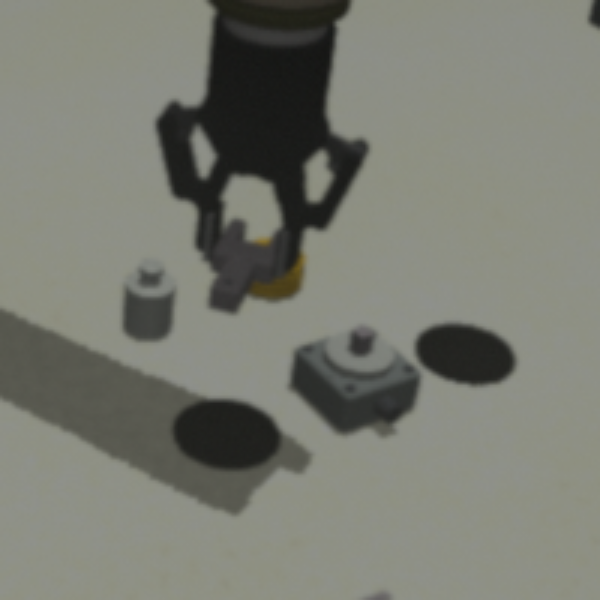

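View pics/t2.png

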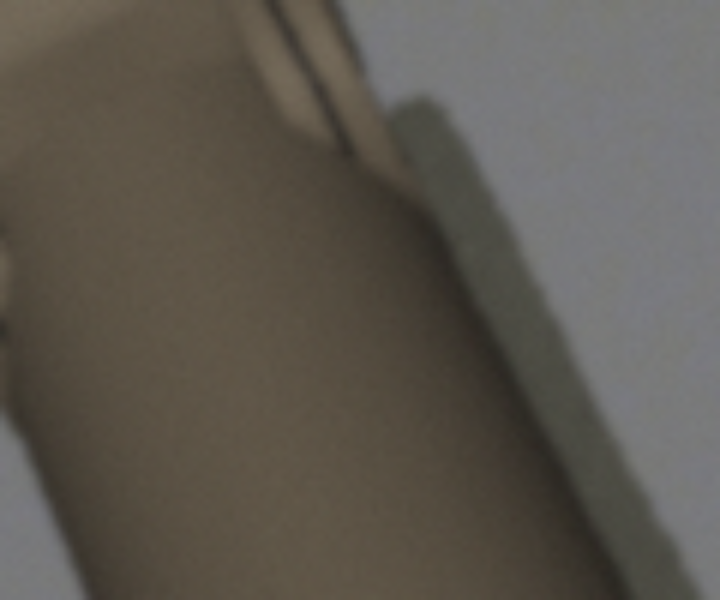

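The wrench is held level over the right pad in the scene view. The top view is blocked by the arm. Lowering.

```bash
python3 -m handwheel '[[[0,0.001,0.04,0,0,0,0.03],[0,0.001,0.08,0,0,0,0.03],[0,0.001,0.11,0,0,0,0.03],[0,0.001,0.125,0,0,0,0.03],[0,0.001,0.131,0,0,0,0.03],[0,0.001,0.134,0,0,0,0.03],[0,0.001,0.135,0,0,0,0.03],[0,0.001,0.135,0,0,0,0.03]]]'
python3 -c "
from h import *
st((.576,.1143,.0065))"
```

```text
clock: 6.62
position: [0.5765, 0.1155, 0.0082]
ee_rot: [0.387, 0.922, 0.0, 0.0]
ft_force: [-0.1, 0.7, -1.7]
grip_width: 0.497
t 6.625 pos [0.5765 0.1155 0.0082] yaw_y deg 44.45591395125947 tilt 0.05461577495972952 F [-0.1229  0.7155 -1.7472] gw 0.4966937883432563 q [ 0.2775  0.5799 -0.6947  1.7442  0.4374  0.9769  0.1891]
to (0.576, 0.1143, 0.0065) shift [-0.0005 -0.0012  0.0017]
```

```bash
python3 -m handwheel '[[[-0.0005,-0.001,0.001,0,0,0,0.03],[-0.0005,-0.001,0.002,0,0,0,0.03],[-0.0005,-0.001,0.002,0,0,0,0.03],[-0.0005,-0.001,0.002,0,0,0,0.07],[-0.0005,-0.001,0.002,0,0,0,0.07],[-0.0005,-0.001,0.002,0,0,0,0.07],[-0.0005,-0.001,0.002,0,0,0,0.07]]]'
python3 -m handwheel '[[[0,0,-0.02,0,0,0,0.07],[0,0,-0.06,0,0,0,0.07],[0,0,-0.11,0,0,0,0.07],[0,0,-0.15,0,0,0.17,0.08],[0,0,-0.15,0,0,0.34,0.08],[0,0,-0.15,0,0,0.51,0.08],[0,0,-0.15,0,0,0.68,0.085],[0,0,-0.15,0,0,0.776,0.085]]]'
python3 -c "
from h import *
st((.4325,-.099,.13))"
```

```text
clock: 7.5
position: [0.5757, 0.1144, 0.0055]
ee_rot: [0.387, 0.922, -0.0, 0.0]
ft_force: [0.2, -0.3, 0.0]
grip_width: 0.819
clock: 8.5
position: [0.5758, 0.1148, 0.1572]
ee_rot: [0.708, 0.706, 0.001, 0.0]
ft_force: [-0.4, -0.7, -0.1]
grip_width: 0.993
t 8.5 pos [0.5758 0.1148 0.1572] yaw_y deg -0.21208093703305214 tilt 0.08288120380339645 F [-0.3602 -0.6946 -0.1237] gw 0.9928027200954529 q [ 0.2489  0.3716 -0.6443  1.6338  0.2353  1.2136 -0.4488]
to (0.4325, -0.099, 0.13) shift [-0.2143 -0.1426  0.027 ]
```

```bash
python3 -m handwheel '[[[-0.03,-0.02,0,0,0,0,0.085],[-0.07,-0.048,0,0,0,0,0.085],[-0.11,-0.075,0,0,0,0,0.085],[-0.15,-0.1,0.01,0,0,0,0.085],[-0.185,-0.125,0.02,0,0,0,0.085],[-0.2143,-0.1426,0.03,0,0,0,0.085],[-0.2143,-0.1426,0.05,0,0,0,0.085],[-0.2143,-0.1426,0.05,0,0,0,0.085]]]'
python3 - <<'E'
from h import *
t=manip.camera('top')
cv2.imwrite('pics/t3.png',cv2.resize(t[170:290,160:320],None,fx=5,fy=5))
cv2.imwrite('pics/s3.png',cv2.resize(manip.camera('scene')[100:240,200:400],None,fx=4,fy=4))
for z,(u,v) in {.034:(165+389/4-.4,130+184/4-.4)}.items(): print('scene knob',px2w('scene',u,v,z))
for (a,b,z) in [(300,76,.028)]: print('scene bumper',px2w('scene',330+303/5-.4,130+76/5-.4,z))
print('scene wt',px2w('scene',330+102/5-.4,130+95/5-.4,.06))
st((.4325,-.099,.009))
E
```

```text
clock: 9.5
position: [0.4326, -0.0997, 0.1058]
ee_rot: [0.707, 0.707, -0.0, -0.0]
ft_force: [-0.4, 0.4, 0.6]
grip_width: 0.993
scene knob [ 0.4268 -0.098   0.034 ]
scene bumper [0.4163 0.2416 0.028 ]
scene wt [0.4375 0.1162 0.06  ]
t 9.6 pos [ 0.4338 -0.0994  0.1068] yaw_y deg 0.06648066261643654 tilt 0.06859607149403286 F [-0.342   1.0274  0.0339] gw 0.9972677211641662 q [ 0.6518  0.0887 -0.544   2.0405  0.0537  1.0246  0.0829]
to (0.4325, -0.099, 0.009) shift [ 0.0004 -0.0014  0.0978]
```

View pics/t3.png

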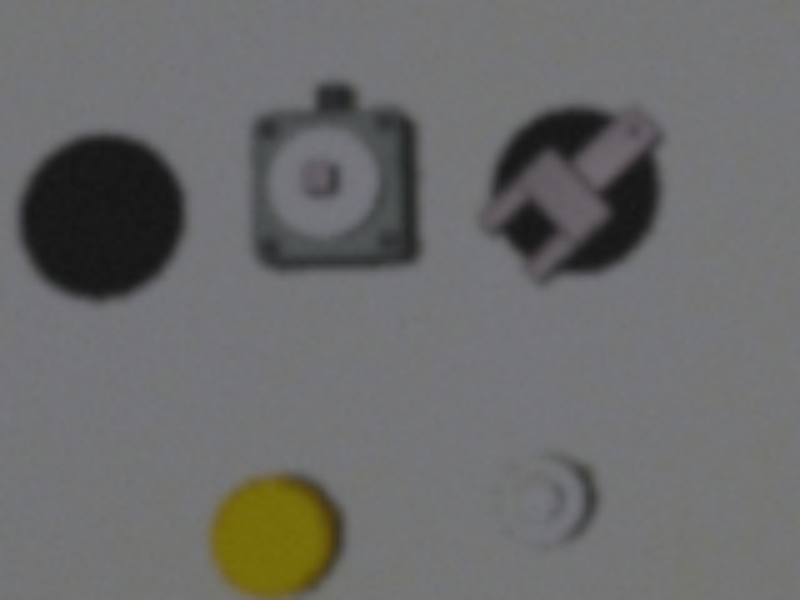

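View pics/s3.png

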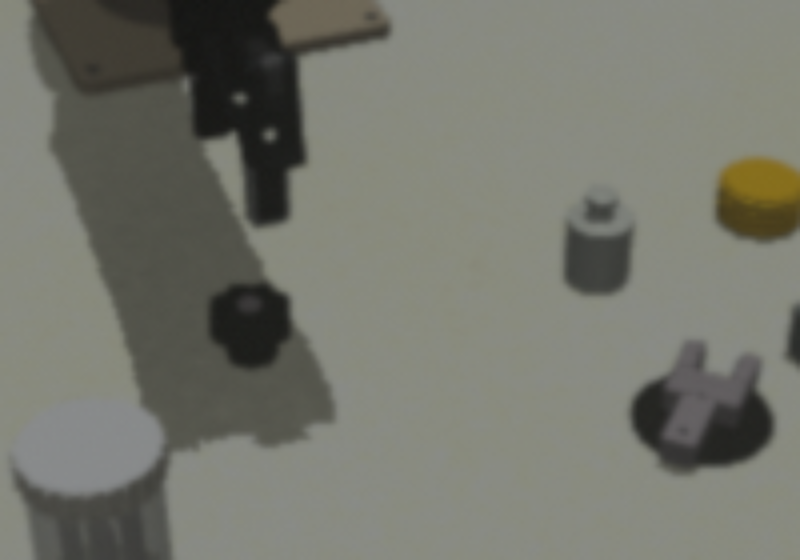

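The wrench sits centred on its pad at (580,189), against a pad centre of (578,189) in the crop. The gripper is over the knob, so I'm lowering.

```bash
python3 -m handwheel '[[[0.0005,-0.0014,0.03,0,0,0,0.085],[0.0005,-0.0014,0.06,0,0,0,0.085],[0.0005,-0.0014,0.085,0,0,0,0.085],[0.0005,-0.0014,0.098,0,0,0,0.085],[0.0005,-0.0014,0.098,0,0,0,0.085]]]'
python3 -m handwheel '[[[0,0,0,0,0,0,0.06],[0,0,0,0,0,0,0.035],[0,0,0,0,0,0,0.035],[0,0,0,0,0,0,0.035],[0,0,0,0,0,0,0.035],[0,0,0,0,0,0,0.035]]]' 35
python3 -c "
from h import *
st()"
```

```text
clock: 10.22
position: [0.4319, -0.0991, 0.0078]
ee_rot: [0.707, 0.707, -0.0, -0.0]
ft_force: [0.5, -0.2, 0.9]
grip_width: 0.999
clock: 10.98
position: [0.4324, -0.0996, 0.0086]
ee_rot: [0.707, 0.707, 0.0, 0.001]
ft_force: [-2.2, 0.2, 6.7]
grip_width: 0.548
t 10.975 pos [ 0.4324 -0.0996  0.0086] yaw_y deg -0.00246131819735537 tilt 0.08193811849366853 F [-2.1822  0.1582  6.69  ] gw 0.5484758969053608 q [ 0.612   0.2532 -0.524   2.1188  0.175   0.8088 -0.0193]
```

```bash
python3 -m handwheel '[[[0,0,-0.02,0,0,0,0.035],[0,0,-0.05,0,0,0,0.035],[0,0,-0.09,0,0,0,0.035],[0,0,-0.13,0,0,0,0.035],[0.03,0.01,-0.14,0,0,0,0.035],[0.075,0.025,-0.14,0,0,0,0.035],[0.12,0.04,-0.14,0,0,0,0.035],[0.165,0.055,-0.14,0,0,0,0.035]]]'
python3 -c "
from h import *
st((.5666,.3335,.15))"
```

```text
clock: 11.98
position: [0.4871, 0.0668, 0.1482]
ee_rot: [0.707, 0.707, 0.0, 0.001]
ft_force: [0.2, 0.4, -0.4]
grip_width: 0.549
t 11.975 pos [0.4871 0.0668 0.1482] yaw_y deg -0.027553417521076692 tilt 0.06752522260623191 F [ 0.203   0.4008 -0.4326] gw 0.5493492136565258 q [ 0.4328  0.1683 -0.7119  1.8809  0.1219  1.1348 -0.3241]
to (0.5666, 0.3335, 0.15) shift [ 0.2667  0.0793 -0.0019]
```

```bash
python3 -m handwheel '[[[0.045,0.014,0,0,0,0,0.035],[0.09,0.028,0,0,0,0,0.035],[0.135,0.042,0,0,0,0,0.035],[0.18,0.055,0,0,0,0,0.035],[0.22,0.067,0,0,0,0,0.035],[0.25,0.075,0,0,0,0,0.035],[0.2655,0.079,0,0,0,0,0.035],[0.2655,0.079,0,0,0,0,0.035]]]'
python3 - <<'E'
from h import *
cv2.imwrite('pics/s4.png',cv2.resize(manip.camera('scene')[20:220,350:550],None,fx=3,fy=3))
st((.5666,.3335,.012))
E
```

```text
clock: 12.98
position: [0.5654, 0.3316, 0.1475]
ee_rot: [0.707, 0.708, -0.0, -0.0]
ft_force: [0.1, 0.0, -0.1]
grip_width: 0.55
t 13.025 pos [0.5657 0.3304 0.1475] yaw_y deg -0.004871127762753846 tilt 0.04048519166238543 F [-0.1246  0.0404 -1.5368] gw 0.54842300077828 q [-0.0772  0.5578 -0.7334  1.4469  0.3791  1.282  -0.8431]
to (0.5666, 0.3335, 0.012) shift [0.0032 0.0009 0.1355]
```

View pics/s4.png

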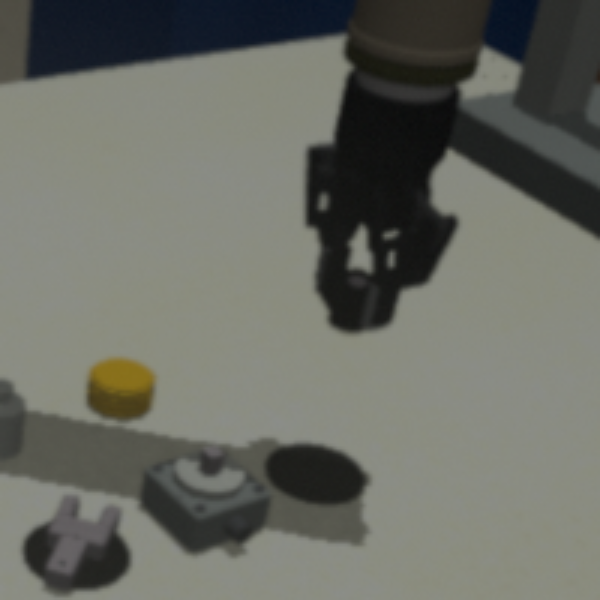

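The knob is held at (360,300), with its hub facing down. Lowering onto the left pad.

```bash
python3 -m handwheel '[[[0.002,0.0009,0.04,0,0,0,0.035],[0.002,0.0009,0.08,0,0,0,0.035],[0.002,0.0009,0.11,0,0,0,0.035],[0.002,0.0009,0.125,0,0,0,0.035],[0.002,0.0009,0.13,0,0,0,0.035],[0.002,0.0009,0.133,0,0,0,0.035],[0.002,0.0009,0.135,0,0,0,0.035],[0.002,0.0009,0.135,0,0,0,0.035]]]'
python3 -c "
from h import *
st((.5666,.3335,.0116))"
```

```text
clock: 14.02
position: [0.5669, 0.3332, 0.0131]
ee_rot: [0.707, 0.707, 0.0, 0.0]
ft_force: [0.4, 0.4, -1.2]
grip_width: 0.549
t 14.025 pos [0.5669 0.3332 0.0131] yaw_y deg -0.0011577405791511797 tilt 0.043839564063497996 F [ 0.388   0.4353 -1.2074] gw 0.5486671748883751 q [-0.1169  0.6979 -0.6726  1.5443  0.4751  1.067  -0.908 ]
to (0.5666, 0.3335, 0.0116) shift [ 0.0003 -0.0003  0.0015]
```

```bash
python3 -m handwheel '[[[0,0,0.001,0,0,0,0.035],[0,0,0.0016,0,0,0,0.035],[0,0,0.0016,0,0,0,0.035],[0,0,0.0016,0,0,0,0.075],[0,0,0.0016,0,0,0,0.075],[0,0,0.0016,0,0,0,0.075],[0,0,0.0016,0,0,0,0.075]]]'
python3 -m handwheel '[[[0,0,-0.02,0,0,0,0.075],[0,0,-0.06,0,0,0,0.075],[0,0,-0.11,0,0,0,0.08],[0,-0.02,-0.11,0,0,0,0.085],[-0.04,-0.06,-0.11,0,0,0,0.085],[-0.07,-0.1,-0.11,0,0,0,0.085],[-0.092,-0.148,-0.11,0,0,0,0.085],[-0.092,-0.148,-0.11,0,0,0,0.085]]]'
python3 - <<'E'
from h import *
cv2.imwrite('pics/s5.png',cv2.resize(manip.camera('scene')[100:240,330:500],None,fx=4,fy=4))
st((.418,.2405,.003))
E
```

```text
clock: 14.9
position: [0.5666, 0.333, 0.0109]
ee_rot: [0.707, 0.707, -0.0, 0.0]
ft_force: [-0.4, 0.5, -0.8]
grip_width: 0.88
clock: 15.9
position: [0.4161, 0.2394, 0.1217]
ee_rot: [0.707, 0.707, -0.001, 0.002]
ft_force: [1.3, -0.1, 1.0]
grip_width: 0.995
t 15.95 pos [0.4183 0.2404 0.1223] yaw_y deg 0.006625415110022044 tilt 0.18875164936317973 F [ 1.0644  0.2209 -0.1086] gw 0.9983433244668072 q [ 0.1687  0.2045 -0.8501  1.926   0.177   1.085  -0.754 ]
to (0.418, 0.2405, 0.003) shift [ 0.0003 -0.0006  0.1193]
```

View pics/s5.png

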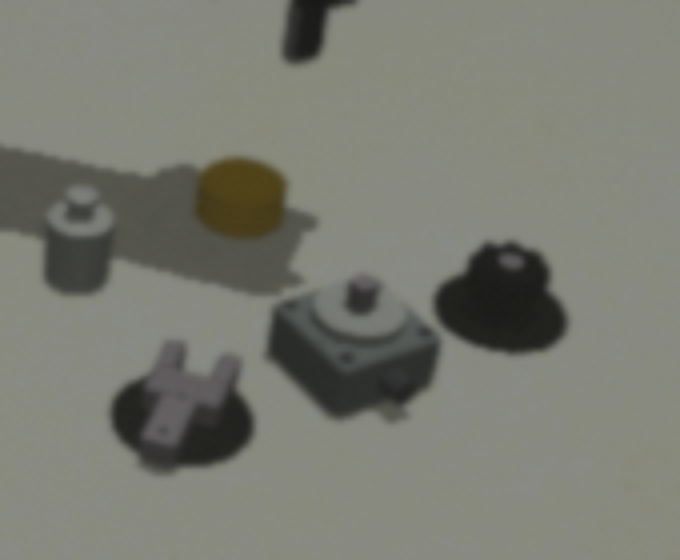

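The knob stands on the left pad at about (508,275). Next is the bumper, directly below the gripper.

```bash
python3 -m handwheel '[[[0.0003,-0.0006,0.04,0,0,0,0.085],[0.0003,-0.0006,0.08,0,0,0,0.085],[0.0003,-0.0006,0.105,0,0,0,0.085],[0.0003,-0.0006,0.119,0,0,0,0.085],[0.0003,-0.0006,0.119,0,0,0,0.085],[0.0003,-0.0006,0.119,0,0,0,0.085]]]'
python3 -m handwheel '[[[0,0,0,0,0,0,0.065],[0,0,0,0,0,0,0.045],[0,0,0,0,0,0,0.045],[0,0,0,0,0,0,0.045],[0,0,0,0,0,0,0.045],[0,0,0,0,0,0,0.045]]]' 35
python3 -m handwheel '[[[0,0,-0.02,0,0,0,0.045],[0,0,-0.05,0,0,0,0.045],[0,0,-0.09,0,0,0,0.045],[0,0,-0.13,0,0,0,0.045],[0,0,-0.16,0,0,0,0.045],[0,0,-0.16,0,0,0,0.045],[0,0,-0.16,0,0,0,0.045]]]'
python3 - <<'E'
from h import *
cv2.imwrite('pics/s6.png',cv2.resize(manip.camera('scene')[20:220,330:530],None,fx=3,fy=3))
st((.5792,-.3435,.16))
E
```

```text
clock: 16.7
position: [0.4189, 0.242, 0.0031]
ee_rot: [0.707, 0.707, 0.001, 0.0]
ft_force: [0.0, -0.0, -0.1]
grip_width: 0.996
clock: 17.45
position: [0.4186, 0.2415, 0.0029]
ee_rot: [0.707, 0.707, 0.0, 0.0]
ft_force: [-1.7, -0.9, 7.2]
grip_width: 0.642
clock: 18.32
position: [0.4177, 0.2411, 0.162]
ee_rot: [0.707, 0.707, -0.0, 0.0]
ft_force: [-0.2, 0.3, -1.0]
grip_width: 0.639
t 18.375 pos [0.4175 0.2411 0.1615] yaw_y deg 0.007078562256954172 tilt 0.05786528264131114 F [-0.1245 -0.3035 -1.597 ] gw 0.6438934187370231 q [ 0.2027  0.1554 -0.8728  1.8805  0.1294  1.1648 -0.7155]
to (0.5792, -0.3435, 0.16) shift [-0.5846  0.1616  0.0017]
```

View pics/s6.png

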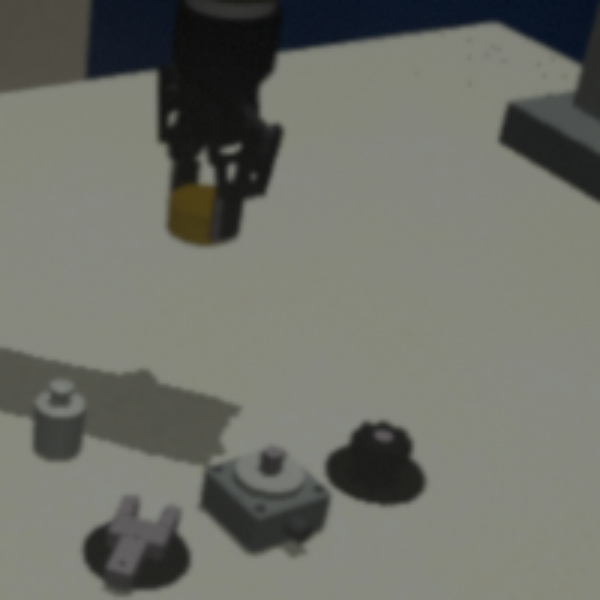

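```bash
python3 -m handwheel '[[[-0.03,0.005,0,0,0,0,0.045],[-0.075,0.01,0,0,0,0,0.045],[-0.125,0.015,0,0,0,0,0.045],[-0.175,0.02,0,0,0,0,0.045],[-0.225,0.025,0,0,0,0,0.045],[-0.275,0.03,0,0,0,0,0.045],[-0.325,0.03,0,0,0,0,0.045],[-0.375,0.03,0,0,0,0,0.045]]]'
python3 -m handwheel '[[[-0.05,0,0,0,0,0,0.045],[-0.1,0.005,0,0,0,0,0.045],[-0.145,0.01,0,0,0,0,0.045],[-0.18,0.03,0,0,0,0,0.045],[-0.2,0.06,0,0,0,0,0.045],[-0.21,0.1,0,0,0,0,0.045],[-0.21,0.13,0,0,0,0,0.045],[-0.21,0.13,0,0,0,0,0.045]]]'
python3 - <<'E'
from h import *
cv2.imwrite('pics/s7.png',cv2.resize(manip.camera('scene')[100:300,60:300],None,fx=3,fy=3))
st((.5792,-.3435,.15))
E
```

```text
clock: 19.38
position: [0.4473, -0.135, 0.1611]
ee_rot: [0.707, 0.707, -0.0, -0.001]
ft_force: [0.4, -0.7, -1.2]
grip_width: 0.647
clock: 20.38
position: [0.5793, -0.3418, 0.1598]
ee_rot: [0.706, 0.708, 0.0, -0.002]
ft_force: [-1.2, -0.1, -1.2]
grip_width: 0.638
t 20.425 pos [ 0.5781 -0.3426  0.1601] yaw_y deg 0.08642651807945093 tilt 0.17173331755778906 F [-0.1809 -0.0157 -1.0208] gw 0.6385734373748883 q [ 0.7234  0.5053 -0.3601  1.3949  0.1782  1.2763  0.354 ]
to (0.5792, -0.3435, 0.15) shift [-0.001   0.0011  0.0101]
```

View pics/s7.png

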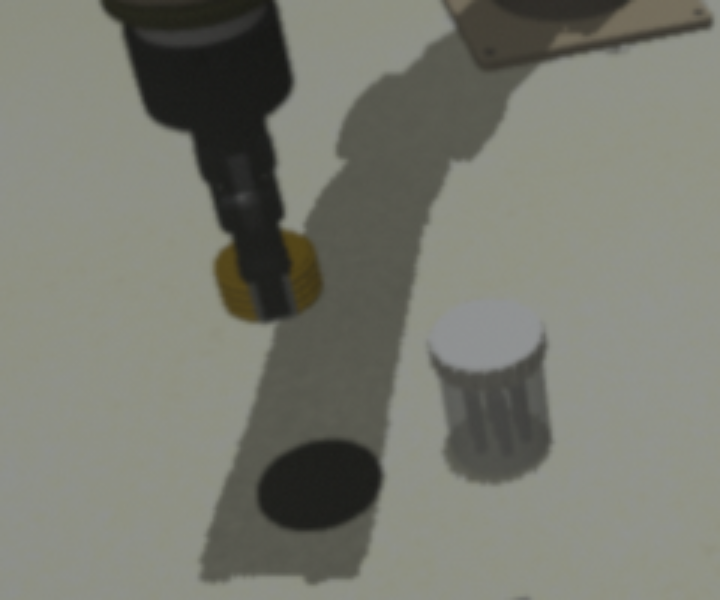

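The bumper is level over the pad, and the canister at (490,390) is well clear. Lowering.

```bash
python3 -m handwheel '[[[-0.001,0.001,0.04,0,0,0,0.045],[-0.001,0.001,0.085,0,0,0,0.045],[-0.001,0.001,0.12,0,0,0,0.045],[-0.001,0.001,0.14,0,0,0,0.045],[-0.001,0.001,0.148,0,0,0,0.045],[-0.001,0.001,0.152,0,0,0,0.045],[-0.001,0.001,0.152,0,0,0,0.045]]]'
python3 -c "
from h import *
st((.5792,-.3435,.0061))"
```

```text
clock: 21.3
position: [0.5795, -0.3449, 0.011]
ee_rot: [0.707, 0.707, 0.0, 0.001]
ft_force: [-0.0, 0.7, -1.6]
grip_width: 0.642
t 21.3 pos [ 0.5795 -0.3449  0.011 ] yaw_y deg -0.004377215618208101 tilt 0.08170629420840846 F [-0.007   0.6661 -1.5979] gw 0.6421748841421606 q [ 0.7092  0.6511 -0.333   1.5095  0.235   1.0191  0.316 ]
to (0.5792, -0.3435, 0.0061) shift [ 0.0014 -0.0004  0.0049]
```

```bash
python3 -m handwheel '[[[0.0014,0,0.003,0,0,0,0.045],[0.0014,0,0.0048,0,0,0,0.045],[0.0014,0,0.0052,0,0,0,0.045],[0.0014,0,0.0052,0,0,0,0.045],[0.0014,0,0.0052,0,0,0,0.08],[0.0014,0,0.0052,0,0,0,0.08],[0.0014,0,0.0052,0,0,0,0.08],[0.0014,0,0.0052,0,0,0,0.08]]]'
python3 -m handwheel '[[[0,0,-0.02,0,0,0,0.08],[0,0,-0.06,0,0,0,0.08],[0,0,-0.11,0,0,0,0.085],[0,0,-0.15,0,0,0,0.085],[0,-0.03,-0.16,0,0,0,0.085],[0.01,-0.08,-0.16,0,0,0,0.085],[0.04,-0.12,-0.16,0,0,0,0.085],[0.09,-0.14,-0.16,0,0,0,0.085]]]'
python3 -m handwheel '[[[0.05,0,0,0,0,0,0.085],[0.1,0,0,0,0,0,0.085],[0.15,0,0,0,0,0,0.085],[0.2,0,0,0,0,0,0.085],[0.25,0,0,0,0,0,0.085],[0.3,0,0,0,0,0,0.085],[0.34,0,0,0,0,0,0.085],[0.365,0,0,0,0,0,0.085]]]'
python3 - <<'E'
from h import *
t=manip.camera('top');cv2.imwrite('pics/top8.png',t)
cv2.imwrite('pics/t8.png',cv2.resize(t[170:300,380:520],None,fx=5,fy=5))
cv2.imwrite('pics/s8.png',cv2.resize(manip.camera('scene')[100:300,130:400],None,fx=2.9,fy=2.9))
hsv=cv2.cvtColor(t,cv2.COLOR_BGR2HSV);m=((hsv[...,1]>150)&(hsv[...,2]>60)).astype(np.uint8)
n,l,s,c=cv2.connectedComponentsWithStats(m)
for i in range(1,n):
    if s[i,4]>60: print(c[i],s[i],px2w('top',*c[i],.031))
st((.437,.1135,.1),(.437,.1135,.013))
E
```

```text
clock: 22.3
position: [0.579, -0.3433, 0.0048]
ee_rot: [0.707, 0.707, -0.0, 0.0]
ft_force: [-0.6, -0.0, 0.5]
grip_width: 0.936
clock: 23.3
position: [0.4371, -0.254, 0.1662]
ee_rot: [0.709, 0.706, -0.0, 0.001]
ft_force: [0.8, 2.0, 0.0]
grip_width: 0.998
clock: 24.3
position: [0.439, 0.114, 0.1663]
ee_rot: [0.706, 0.708, 0.001, 0.001]
ft_force: [-0.3, 0.1, 0.3]
grip_width: 1.0
[470.1192 209.1535] [458 197  25  25 495] [ 0.5791 -0.3412  0.031 ]
t 24.4 pos [0.439  0.1148 0.1662] yaw_y deg 0.26813900229510534 tilt 0.11937643627010179 F [-0.9817  0.5177  0.5525] gw 0.9919448500899167 q [ 0.4273  0.0534 -0.7919  1.945   0.042   1.1574 -0.376 ]
to (0.437, 0.1135, 0.1) shift [-0.0014 -0.0021  0.0662]
to (0.437, 0.1135, 0.013) shift [-0.0014 -0.0023  0.1532]
```

View pics/t8.png

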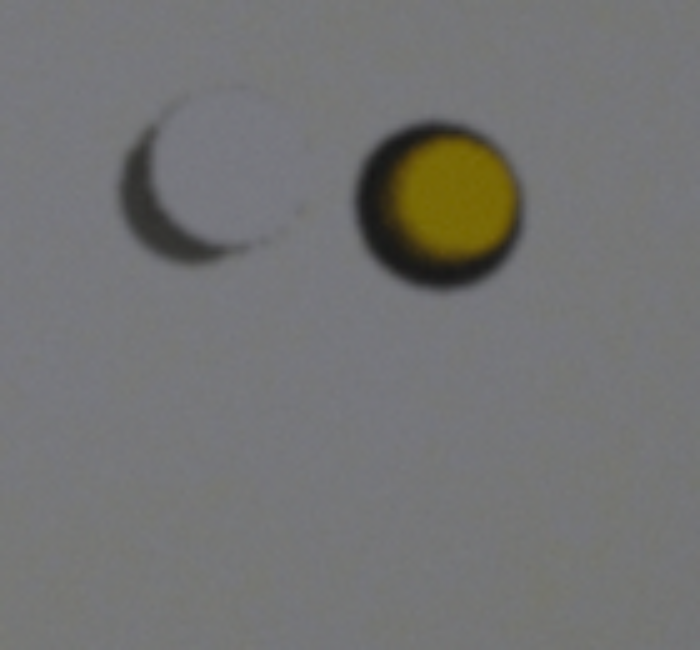

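View pics/s8.png

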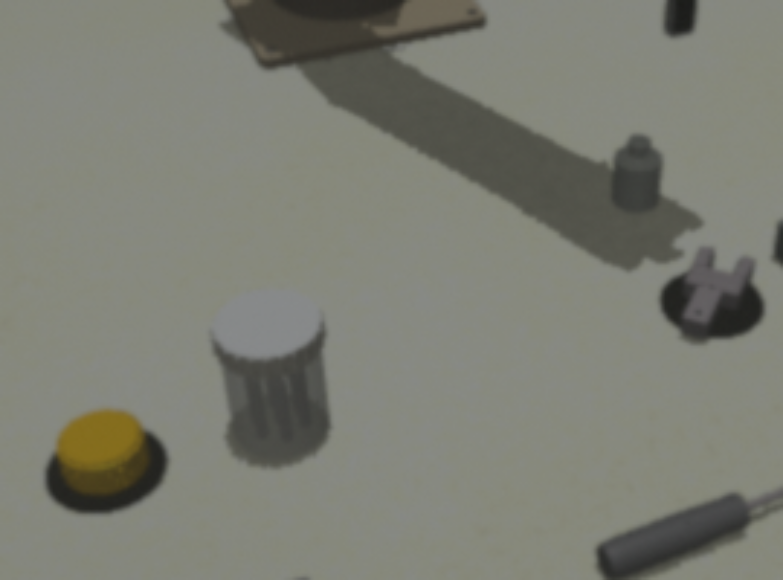

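The bumper lies flat on its pad, about 2 mm off centre, and the canister hasn't moved. Next is the weight.

```bash
python3 -m handwheel '[[[-0.001,-0.002,0.04,0,0,0,0.085],[-0.001,-0.002,0.07,0,0,0,0.085],[-0.001,-0.002,0.07,0,0,0,0.085],[-0.001,-0.002,0.07,0,0,0,0.085]]]'
python3 - <<'E'
from h import *
cv2.imwrite('pics/s9.png',cv2.resize(manip.camera('scene')[80:230,290:440],None,fx=4,fy=4))
st((.437,.1138,.012))
E
```

```text
clock: 24.9
position: [0.4379, 0.1106, 0.0963]
ee_rot: [0.707, 0.707, 0.001, 0.001]
ft_force: [-0.6, 0.6, -0.2]
grip_width: 0.998
t 24.95 pos [0.4381 0.1107 0.0964] yaw_y deg -0.022263658046728328 tilt 0.1330719490420655 F [-0.7415 -0.5619  0.0146] gw 0.9948365958969726 q [ 0.4025  0.151  -0.7872  2.0258  0.1273  1.0103 -0.4471]
to (0.437, 0.1138, 0.012) shift [ 0.0031 -0.0013  0.0844]
```

View pics/s9.png

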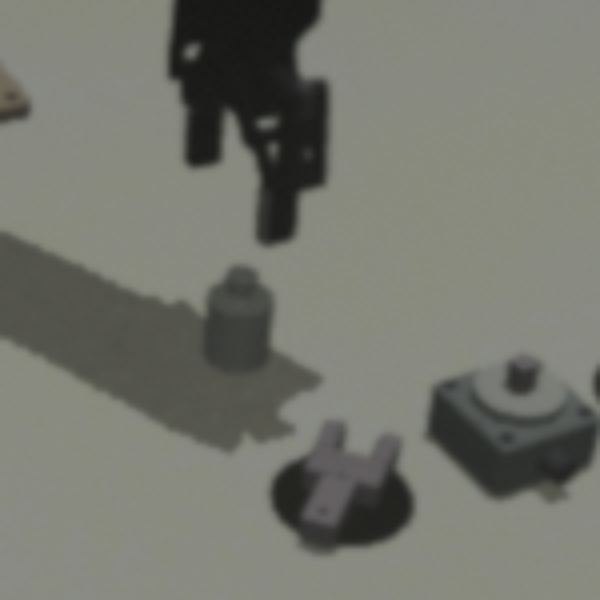

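```bash
python3 -m handwheel '[[[0.003,-0.0013,0.03,0,0,0,0.085],[0.003,-0.0013,0.055,0,0,0,0.085],[0.003,-0.0013,0.075,0,0,0,0.085],[0.003,-0.0013,0.084,0,0,0,0.085],[0.003,-0.0013,0.084,0,0,0,0.085]]]'
python3 -m handwheel '[[[0,0,0,0,0,0,0.06],[0,0,0,0,0,0,0.045],[0,0,0,0,0,0,0.03],[0,0,0,0,0,0,0.03],[0,0,0,0,0,0,0.03],[0,0,0,0,0,0,0.03],[0,0,0,0,0,0,0.03]]]' 70
python3 -m handwheel '[[[0,0,-0.015,0,0,0,0.03],[0,0,-0.04,0,0,0,0.03],[0,0,-0.08,0,0,0,0.03],[0,0,-0.12,0,0,0,0.03],[0,0,-0.15,0,0,0,0.03],[0,0,-0.16,0,0,0,0.03],[0,0,-0.16,0,0,0,0.03]]]'
python3 - <<'E'
from h import *
cv2.imwrite('pics/s10.png',cv2.resize(manip.camera('scene')[30:230,290:490],None,fx=3,fy=3))
st((.579,-.342,.17))
E
```

```text
clock: 25.58
position: [0.4362, 0.1138, 0.0113]
ee_rot: [0.707, 0.707, 0.0, 0.0]
ft_force: [0.5, -0.3, -0.7]
grip_width: 0.996
clock: 26.45
position: [0.4363, 0.1138, 0.0117]
ee_rot: [0.707, 0.707, 0.0, 0.001]
ft_force: [-2.2, -1.2, 11.4]
grip_width: 0.445
clock: 27.32
position: [0.4356, 0.1137, 0.1707]
ee_rot: [0.707, 0.707, -0.0, 0.0]
ft_force: [0.4, 0.2, -4.6]
grip_width: 0.447
t 27.375 pos [0.4352 0.1135 0.1699] yaw_y deg -0.002769152696489242 tilt 0.06508812824295283 F [ 1.5866 -0.117  -4.707 ] gw 0.4449582494591515 q [ 0.4485  0.0417 -0.808   1.9462  0.0328  1.1679 -0.372 ]
to (0.579, -0.342, 0.17) shift [-0.4555  0.1438 -0.    ]
```

View pics/s10.png

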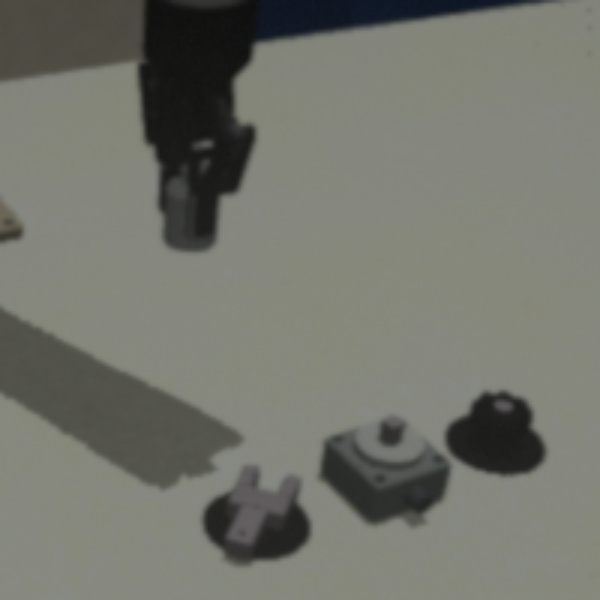

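```bash
python3 -m handwheel '[[[-0.025,0.003,0,0,0,0,0.03],[-0.065,0.006,0,0,0,0,0.03],[-0.11,0.008,0,0,0,0,0.03],[-0.155,0.01,0,0,0,0,0.03],[-0.2,0.01,0,0,0,0,0.03],[-0.245,0.01,0,0,0,0,0.03],[-0.29,0.01,0,0,0,0,0.03],[-0.335,0.01,0,0,0,0,0.03]]]'
python3 -m handwheel '[[[-0.04,0,0,0,0,0,0.03],[-0.075,0.01,0,0,0,0,0.03],[-0.1,0.03,0,0,0,0,0.03],[-0.115,0.06,0,0,0,0,0.03],[-0.12,0.09,0,0,0,0,0.03],[-0.12,0.12,0,0,0,0,0.03],[-0.12,0.134,0,0,0,0,0.03],[-0.12,0.134,0,0,0,0,0.03]]]'
python3 -m handwheel '[[[0,0,0.03,0,0,0,0.03],[0,0,0.06,0,0,0,0.03],[0,0,0.08,0,0,0,0.03],[0,0,0.09,0,0,0,0.03],[0,0,0.09,0,0,0,0.03],[0,0,0.09,0,0,0,0.03]]]'
python3 - <<'E'
from h import *
cv2.imwrite('pics/s11.png',cv2.resize(manip.camera('scene')[130:290,100:260],None,fx=3.7,fy=3.7))
st((.579,-.342,.0465),(.579,-.342,.0427))
E
```

```text
clock: 28.38
position: [0.4448, -0.2222, 0.169]
ee_rot: [0.707, 0.707, -0.0, -0.001]
ft_force: [1.0, -0.1, -3.4]
grip_width: 0.445
clock: 29.38
position: [0.5797, -0.3403, 0.1691]
ee_rot: [0.707, 0.708, -0.0, -0.001]
ft_force: [-1.0, -0.3, -3.7]
grip_width: 0.444
clock: 30.12
position: [0.5804, -0.3415, 0.0821]
ee_rot: [0.707, 0.707, 0.0, 0.001]
ft_force: [0.4, 0.1, -2.8]
grip_width: 0.447
t 30.175 pos [ 0.5804 -0.3415  0.0821] yaw_y deg -0.0008694909022506743 tilt 0.1098202404062 F [ 0.3019 -1.0716 -4.562 ] gw 0.44017014693559703 q [ 0.7348  0.5754 -0.3772  1.4685  0.2229  1.1381  0.3195]
to (0.579, -0.342, 0.0465) shift [-0.0004 -0.0014  0.0356]
to (0.579, -0.342, 0.0427) shift [-0.0004 -0.0014  0.0394]
```

View pics/s11.png

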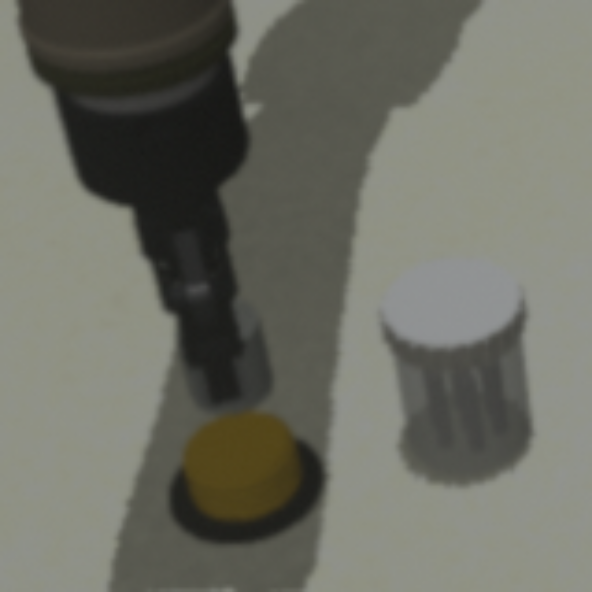

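```bash
python3 -m handwheel '[[[0,-0.0012,0.015,0,0,0,0.03],[0,-0.0012,0.027,0,0,0,0.03],[0,-0.0012,0.034,0,0,0,0.03],[0,-0.0012,0.036,0,0,0,0.03],[0,-0.0012,0.037,0,0,0,0.03],[0,-0.0012,0.037,0,0,0,0.03]]]'
python3 -c "
from h import *
st((.579,-.342,.0427))"
```

```text
clock: 30.92
position: [0.5788, -0.3413, 0.0442]
ee_rot: [0.707, 0.707, 0.0, 0.0]
ft_force: [0.0, 0.4, -3.9]
grip_width: 0.444
t 30.925 pos [ 0.5788 -0.3413  0.0442] yaw_y deg 0.0015694615495180754 tilt 0.034263415145956586 F [ 0.0236  0.3733 -3.9015] gw 0.44448773395495006 q [ 0.731   0.613  -0.3691  1.4977  0.2383  1.0748  0.3097]
to (0.579, -0.342, 0.0427) shift [-0.0007  0.0002  0.0015]
```

```bash
python3 -m handwheel '[[[0,0,0.001,0,0,0,0.03],[0,0,0.0018,0,0,0,0.03],[0,0,0.0018,0,0,0,0.03],[0,0,0.0018,0,0,0,0.03]]]'
python3 -c "
from h import *
cv2.imwrite('pics/s12.png',cv2.resize(manip.camera('scene')[160:280,110:270],None,fx=4,fy=4))
st()"
```

```text
clock: 31.42
position: [0.5788, -0.3414, 0.0429]
ee_rot: [0.707, 0.707, 0.0, 0.0]
ft_force: [-3.9, 1.7, 6.0]
grip_width: 0.443
t 31.475 pos [ 0.5788 -0.3414  0.0428] yaw_y deg -0.0008385158678316196 tilt 0.045046001338906044 F [-3.7266  0.9918  6.0651] gw 0.44687815923973334 q [ 0.7308  0.6144 -0.3688  1.4986  0.2391  1.0724  0.3091]
```

View pics/s12.png

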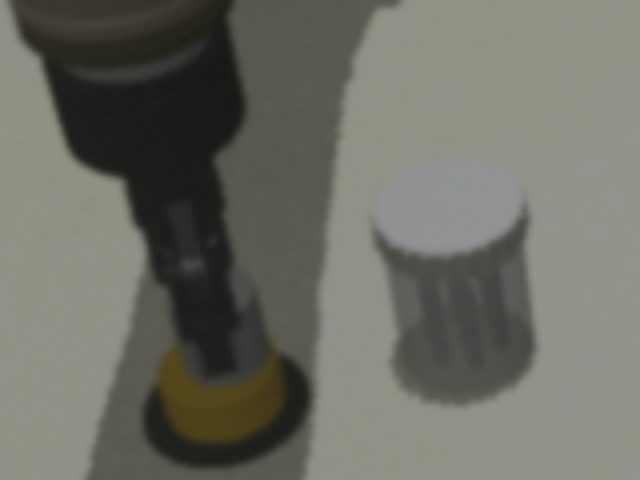

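The weight is seated: the force has gone from -4 to +6 N. Releasing and retreating.

```bash
python3 -m handwheel '[[[0,0,-0.0005,0,0,0,0.05],[0,0,-0.0005,0,0,0,0.06],[0,0,-0.0005,0,0,0,0.07],[0,0,-0.0005,0,0,0,0.075],[0,0,-0.0005,0,0,0,0.075],[0,0,-0.0005,0,0,0,0.075]]]' 20
python3 -m handwheel '[[[0,0,-0.02,0,0,0,0.075],[0,0,-0.06,0,0,0,0.075],[0,0,-0.11,0,0,0,0.075],[0,0,-0.15,0,0,0,0.075],[0,-0.04,-0.16,0,0,0,0.075],[0.01,-0.09,-0.16,0,0,0,0.075],[0.05,-0.14,-0.16,0,0,0,0.075],[0.1,-0.15,-0.16,0,0,0,0.075]]]'
python3 -m handwheel '[[[0.05,0,0,0,0,0,0.075],[0.1,0,0,0,0,0,0.075],[0.13,0,0,0,0,0,0.075],[0.13,0,0,0,0,0,0.075]]]'
python3 - <<'E'
from h import *
t=manip.camera('top');cv2.imwrite('pics/top13.png',t);s=manip.camera('scene');cv2.imwrite('pics/scene13.png',s)
cv2.imwrite('pics/t13.png',cv2.resize(t[170:260,390:510],None,fx=6,fy=6))
cv2.imwrite('pics/s13.png',cv2.resize(s[120:300,120:360],None,fx=3.3,fy=3.3))
cv2.imwrite('pics/t13b.png',cv2.resize(t[170:260,150:300],None,fx=5,fy=5))
st()
E
```

```text
clock: 32.22
position: [0.5785, -0.3413, 0.0425]
ee_rot: [0.707, 0.707, -0.0, 0.0]
ft_force: [0.6, -0.5, 1.1]
grip_width: 0.876
clock: 33.22
position: [0.426, -0.2417, 0.2039]
ee_rot: [0.709, 0.706, -0.001, 0.001]
ft_force: [0.5, 0.5, 1.0]
grip_width: 0.881
clock: 33.72
position: [0.429, -0.109, 0.2041]
ee_rot: [0.706, 0.709, 0.0, 0.001]
ft_force: [0.4, -0.3, 0.1]
grip_width: 0.875
t 33.825 pos [ 0.4288 -0.1116  0.2035] yaw_y deg 0.019071197382052187 tilt 0.10394389235637033 F [-0.2694 -0.1174 -0.8926] gw 0.8777182859024956 q [ 0.7461 -0.0273 -0.5779  1.927  -0.0146  1.236   0.1735]
```

View pics/t13.png

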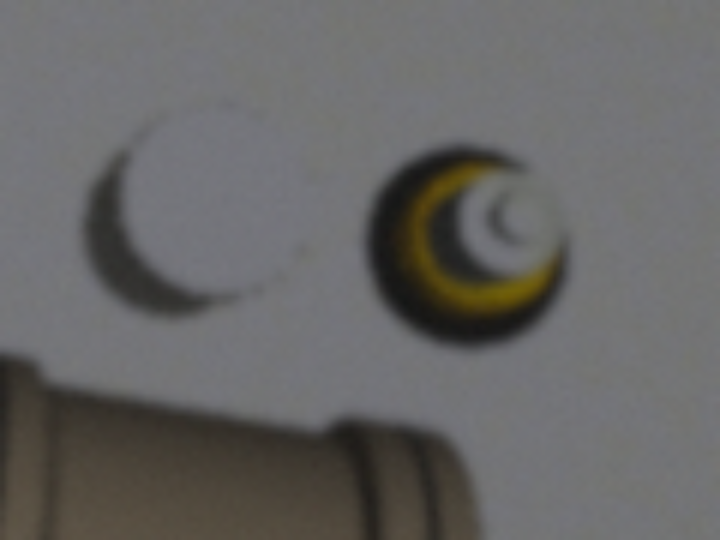

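View pics/s13.png

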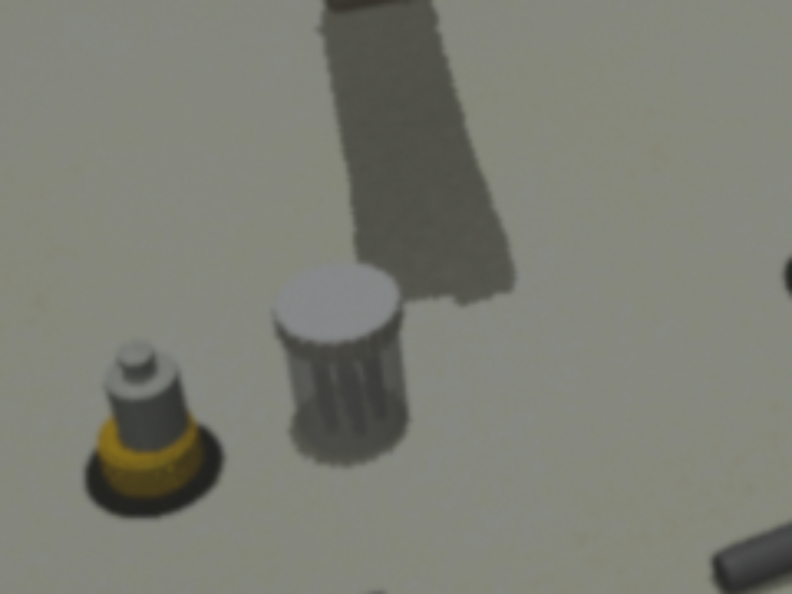

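View pics/t13b.png

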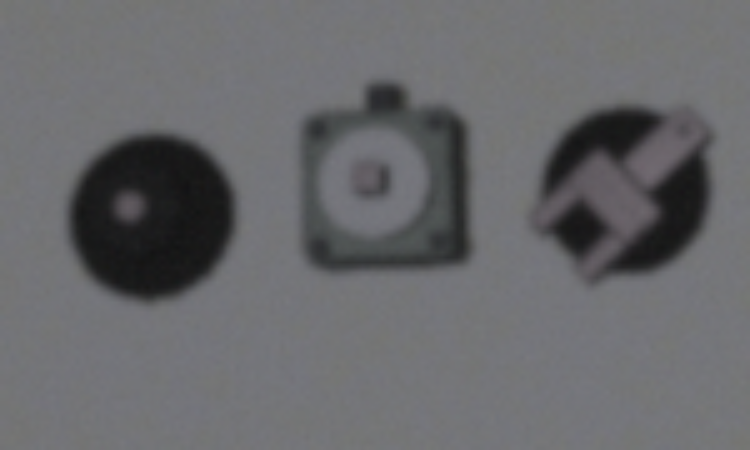

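Run:
```python
from h import *
k=(150+129/5-.4,170+206/5-.4)
print('knob top',[px2w('top',*k,z) for z in (.037,.042)],'pad .5666 .3328')
s=cv2.imread('pics/scene13.png')
b=(390+525/6-.4,170+213/6-.4); print('wt button top',px2w('top',*b,.091), 'body',px2w('top',390+510/6-.4,170+222/6-.4,.073))
c=px2w('scene',120+136/3.3-.4,120+353/3.3-.4,.091);print('wt btn scene',c)
t=cv2.imread('pics/top13.png')
crop('scene',s,420,140,480,200,8,'pics/k13.png')
# compare canister / screwdriver
a=cv2.imread('pics/scene0.png').astype(int)
for nm,(u0,v0,u1,v1) in dict(can=(200,200,246,255),scr=(330,250,435,305)).items():
    A=a[v0:v1,u0:u1].astype(np.float32).mean(2);B=s[v0:v1,u0:u1].astype(np.float32).mean(2)
    print(nm,cv2.phaseCorrelate(cv2.GaussianBlur(A,(0,0),1),cv2.GaussianBlur(B,(0,0),1),cv2.createHanningWindow(A.shape[::-1],cv2.CV_32F)))
```

```text
knob top [array([0.5673, 0.3329, 0.037 ]), array([0.5666, 0.3312, 0.042 ])] pad .5666 .3328
wt button top [ 0.5798 -0.3373  0.091 ] body [ 0.579  -0.3377  0.073 ]
wt btn scene [ 0.5794 -0.3371  0.091 ]
can ((-0.06901003071942924, 0.03400008896063156), 0.9570481232470937)
scr ((0.06047422619437981, -2.304638302064177e-05), 0.9926247349491826)
```

View pics/k13.png

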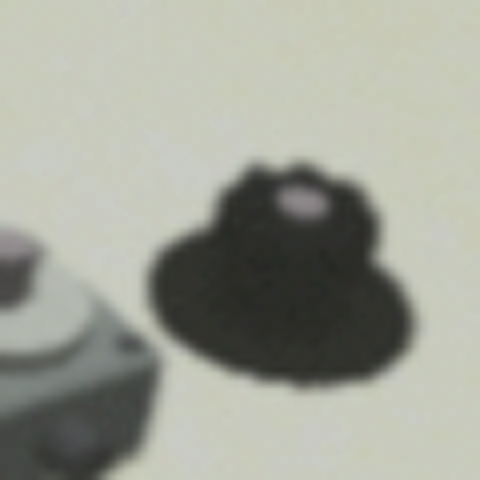

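Run:
```python
from h import *
print('bumper scene',px2w('scene',130+101/2.9-.4,100+439/2.9-.4,.031))
# bumper by ellipse in top8
t=cv2.imread('pics/top8.png');hsv=cv2.cvtColor(t,cv2.COLOR_BGR2HSV)
for th in (60,90,105): 
  m=((hsv[...,1]>150)&(hsv[...,2]>th)).astype(np.uint8);c=max(cv2.findContours(m,0,1)[0],key=len);e=cv2.minEnclosingCircle(c);print(th,e,px2w('top',*e[0],.031))
s=cv2.imread('pics/scene13.png');crop('scene',s,140,215,200,280,9,'pics/w13.png')
# overlay predicted circles
v=cv2.imread('pics/w13.png')
for x,y,r,z,col in [(.5792,-.3415,.028,.031,(0,0,255)),(.5792,-.3375,.02,.031,(255,0,0)),(.5792,-.3375,.02,.073,(255,0,0))]:
    q=np.array([w2px('scene',(x+r*np.cos(a),y+r*np.sin(a),z)) for a in np.linspace(0,6.283,60)])
    cv2.polylines(v,[np.round((q-[140,215]+.5)*9).astype(int)],1,col)
cv2.imwrite('pics/w13o.png',v)
```

```text
bumper scene [ 0.5796 -0.3418  0.031 ]
60 ((470.1707458496094, 209.56097412109375), 12.95507526397705) [ 0.5782 -0.3413  0.031 ]
90 ((470.6428527832031, 208.92857360839844), 11.728752136230469) [ 0.5796 -0.3424  0.031 ]
105 ((471.0172424316406, 209.01724243164062), 10.79284381866455) [ 0.5794 -0.3433  0.031 ]
```

View pics/w13o.png

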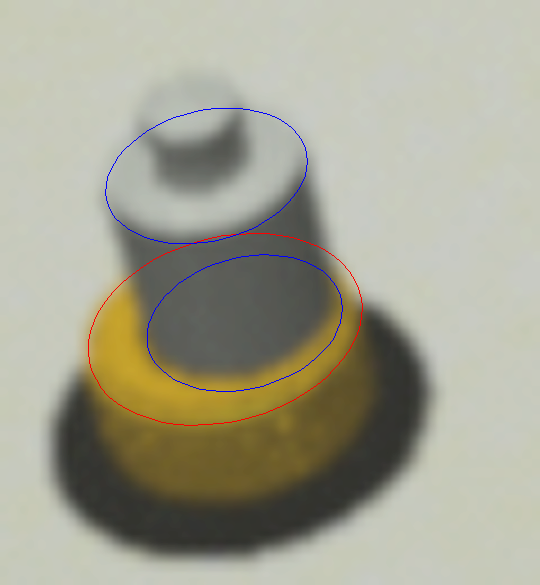

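```bash
python3 -c "
from workcell import manip
print(manip.hand_in())"
```

```text
the job is handed in; nothing more can be done
None
```

All four parts were placed and released, and I handed the job in at about 34 s with the arm raised clear and the gripper open.

My last checks, from both camera views:

| Part | Where it ended up | Distance off centre | Limit |
|---|---|---|---|
| Knob | Upright on the pad left of the transducer | about 1–2 mm | 15 mm |
| Wrench head | Flat on the pad right of the transducer | about 2 mm | 15 mm |
| Bumper | Flat on the pad right of the canister | about 2 mm | 15 mm |
| Weight | Upright on the bumper | 2–5 mm | 10 mm |

- **Canister and screwdriver:** neither moved; image comparison with the first picture showed shifts under 0.1 pixel.
- **Disagreements:** the weight's offset is given as a range because the estimates differ. Position estimates from both cameras put it 4–5 mm off, mostly towards the canister, but an outline overlay in the scene view suggested 2–3 mm. Before I moved the knob, the two views also disagreed on its position by about 6 mm, but it gripped and placed normally.
- **Verdict:** the hand-in reports none, so these camera checks are the only confirmation.

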